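# Hook a brake return spring onto its anchor post with the T-handled puller

## Robot

A 6-joint arm with a two-finger parallel gripper is mounted at the origin on the work surface. World frame = base frame: x ahead of the robot, y to its left, z up, the work surface at z = 0. Lengths are in mm, angles in degrees, forces in N, time in s.
With the tool pointing down it reaches from about 350 to 850 mm from the base axis. Payload 8.1 kg.
Tool frame: the origin (TCP) lies at the very end of the fingers, on their centre line; the grasp point (between the pads) lies 19 mm behind it (r.grip_depth is the distance from the TCP to the grasp point, in mm); y points along the fingers, z is the direction in which the jaws open and shut, and the axes are right-handed (so a half turn about y gives the same grasp; the last joint's range is limited). The gripper opens to 85 mm and grips with 20 to 120 N. Pads are 22 mm wide; open, the fingers measure 114 mm over their backs; the gripper's body (76 mm by 85 mm) begins 54 mm behind the grasp point. The pads swing forward as they close: fully open they stand 13 mm farther back than shut.
Start: joints at [67.414, 7.471, 85.268, -0, 87.261, -4.893], TCP at [182.328, 571.631, 231.292] pointing down, gripper open.
Joint ranges: [-169.43, 169.43], [-51.17, 129.36], [1.28, 143.12], [-76.62, 256.62], [0, 156.53], [-152.29, 152.29]. Speed limits (degrees/s): [136.94, 136.94, 159.86, 180, 180, 180].

## Interface

Orientations are given as [roll, pitch, yaw] about the fixed x, y, z axes, in that order (R = Rz(yaw) Ry(pitch) Rx(roll)).
In Python, from bench import readout, eyes, r gives the robot as it stands. The module is installed in compiled form; this text tells all that it offers.
- The arm moves only by the tool move_arm, never from a script. Its argument "motion" is text: rows parted by semicolons, each of 6 numbers parted by spaces: the shift along the world's x, y, z in cm, then the turn, a rotation vector about the world's x, y, z in degrees. A call has 1 to 10 rows; each row is the pose to reach, as a shift and turn from the pose commanded when the call began; what a row does not reach only later rows make up. A row lasts 1/12 s, in which the tool goes at most 41.7 mm and 7.16 degrees, less where a joint would pass 70% of its speed; a pose out of reach is approached as far as the arm can. A call with a gripper value outside its range is refused whole. "fingers" is the finger opening in cm, from 0 to 8.54, set as the call begins (left out, the last holds). The fingers move at their own pace and stop on an object; "squeeze" is the grip in N (left out, the last holds). Time passes only in rows, so rows that repeat a pose let the fingers close. It gives the time, the measured TCP pose, the force and the opening at its end, in the units of the state.
- readout.sense(): the state, without advancing time (a new reading comes with each control period).
- eyes.snapshot(name): name is "scene" or "top" or "wrist"; returns a dict with "image" (420x560x3 uint8, blue, green, red), "fx", "fy", "cx", "cy" (pixels), "world_to_cam" (4x4, takes a point from world to camera coordinates). Camera axes: x right, y down, z forward; pixel columns grow to the right and rows downward; lengths in mm; the calibration is good to about 2 mm. A picture is of the moment at which its call begins. There is no depth.
- r.hand_in(): hands the job in, once; it reports no verdict.
The state is a dict: "time": time; "joint_pos": joint angles; "qd": joint speeds; "joint_efforts": joint torques, N m; "tool_pos": TCP position; "tcp_rot": TCP orientation; "ft_force": force on the tool from outside, world axes, zero at the start; "wrist_torque": the same for the moment, N m; "finger_gap": finger opening in mm.
Only numpy, scipy, OpenCV 4.12 (cv2) and the standard library are available. Lean on these libraries where they do the work, as an engineer would, in place of code of your own. Each camera call takes 0.05 s, during which the arm holds its last target. There are 200 camera calls.

## Task

Take the red T-handled spring puller from its blue stand, put its ball end in the eye of the yellow brake return spring, stretch the spring and catch its open hook round the brass anchor post so that the spring stays stretched on the post. Then hang the puller upright back in its stand and let go of it. Work the spring only with the puller, never with the gripper, and leave the spray can, the grease jar and the bearing where they stand.

Things in the scene. Friction and masses are not known exactly. Their poses are not given: they have to be found in the camera images.
- brake: drum brake lying flat, fixed: round dark plate 300 mm across on a wooden block. Origin on the bench under its centre, z up. Plate top 30 mm above the bench, shoes with brown linings round the rim up to 48 mm. Brass anchor post at x -80, y +65 mm; spring's fixed pin (head 18 mm across, top at 79 mm) at x -80, y -75 mm: the line from pin to post runs along +y, 140 mm long
- anchor: brass anchor post on the brake, 14 mm diameter, plain, from 30 to 90 mm above the bench. Origin on its axis at its foot (30 mm above the bench)
- spring_pivot (a point): shoe pin's axis at the wire's height, 69 mm above the bench; the yellow spring (coils 22 mm across) swings freely about it in a level plane and always points away from it. It starts slack, swung 0.4 to 0.95 rad clockwise (from above) of the line pin to post, over the brake's middle
- hook: yellow wire end of the spring (6 mm wire, always level, 69 mm above the bench). Origin at the centre of its closed round eye, inner diameter 22 mm, outer 34. x points along the spring away from the pivot, y to its left. Eye 138 mm from the pivot when slack, at most 200 stretched; pull = 120 N/m x (20 mm + stretch): 2.4 N slack, 8.4 N at 50 mm
- crook (a point): where the post's axis lies once hooked: inside the open hook, 24 mm from the eye's centre towards the pivot; axes as hook, which give its frame below. The hook is a U, 20 mm wide inside, closed by the wire at hook x = -14 mm, open towards the pivot; shank along y = -13 mm to x = -62, then to the coil at x = -70. Hooked, the eye is 164 mm from the pivot
- hook_tip (a point): end of the hook's short free side, along hook y = +13 mm, at x = -35 mm. The post enters sideways from the +y side, between this tip and the coil, while the eye is 185 mm or more from the pivot (spring near the line pin to post); as the spring then slackens the closed end comes to rest on the post's far side
- stand: blue stand, fixed: base 100 x 150 mm, 8 mm thick, origin on the bench at its centre, z up. Two cheeks 14 mm thick at y = +-50 mm (inner gap 86 mm) carry the puller's bar in notches whose floor is 105 mm up; notches 28 mm wide in x between prongs that rise, flaring outward, to 131 mm. The notches hold the bar along the stand's y axis at x = 0
- puller: T-handled spring puller, about 180 g, loose, hanging upright in the stand. Origin at the foot of its ball end; z along the shank towards the bar, y along the bar. Whole length 112 mm
- puller_grip (a point): centre of the puller's red bar: bar 116 mm long (puller's y), 20 mm thick (x), 24 mm tall (z); 117 mm above the bench when hung. Grip across its 20 mm thickness at the middle
- puller_ball (a point): centre of the puller's steel ball end, 11 mm diameter, 94.5 mm below the bar's centre; the shank above it is 8 mm diameter
- spray_can_mid (a point): half-way up the spray can: 56 mm diameter, 165 mm tall, standing loose near the stand
- grease_jar_mid (a point): half-way up the grease jar: 68 mm diameter, 75 mm tall, standing loose near the stand
- bearing_mid (a point): centre of a steel bearing ring lying loose on the brake plate: 52 mm outer diameter, 20 mm tall, top 48 mm above the bench
There are look-alikes about, which are no part of the job. What is meant by the puller is not turquoise, and is the larger of those in its own colour. What is shaped like the stand but green is not meant.

How it is judged:
By the outcome, as a careful person would: the job done as asked, in the order asked, and still so for the second after the job is handed in, with the robot touching nothing.
It also fails if it takes over 64 s, if anything falls off the work surface, if the arm or the gripper's body presses on something with over 40 N, if the wrist force passes 120 N, or if a joint passes its speed limit or range.

## Working session

There is one attempt and no reset: what is moved stays moved. The work goes in short steps, Python scripts to look and compute and a tool call to move; the robot and the scene stay as the last step left them, time stands still between calls to the robot, and variables do not carry over. Pictures are saved under pics/ and viewed, about 8 in all and at most 12, crops included, and the job is handed in when it is done.

Besides the shell and the picture viewer there is one more tool, called after "Call:" by a JSON object that holds its "api" and its "payload". move_arm: Moves the arm, as the interface text tells. Its arguments: {"type":"object","properties":{"motion":{"type":"string"},"fingers":{"type":"number"},"squeeze":{"type":"number"}},"required":["motion"]}

```bash
mkdir -p pics; cat > h.py <<'E'
import numpy as np, cv2, pickle
from bench import readout, eyes, r
def snap(n,save=None):
    s=eyes.snapshot(n)
    if save: cv2.imwrite('pics/'+save,s['image'])
    return s
def ray(s,u,v):
    T=np.array(s['world_to_cam']);R=T[:3,:3];t=T[:3,3]
    d=R.T@np.array([(u-s['cx'])/s['fx'],(v-s['cy'])/s['fy'],1]);return -R.T@t,d
def onz(s,u,v,z):
    o,d=ray(s,u,v);return o+d*(z-o[2])/d[2]
def proj(s,p):
    T=np.array(s['world_to_cam']);c=T[:3,:3]@np.array(p,float)+T[:3,3]
    return np.array([s['fx']*c[0]/c[2]+s['cx'],s['fy']*c[1]/c[2]+s['cy']])
E
python3 - <<'E'
from h import *
a=snap('scene','scene.png');b=snap('top','top.png')
pickle.dump((a,b),open('s0.pkl','wb'))
for s in(a,b): print(s['fx'],ray(s,280,210))
print(readout.sense())
E
```

```text
444.75448938688027 (array([876.3078247, 406.8275482, 910.5564261]), array([-0.23642033, -0.46037058, -0.85585067]))
416.89481884227195 (array([ 559.28470249,  -62.16859221, 1022.10670917]), array([ 0.05101372,  0.00116188, -0.99877801]))
{'time': 0.1, 'joint_pos': array([ 6.74149033e+01,  7.51308146e+00,  8.53256323e+01,  4.86187825e-05,
        8.72614629e+01, -4.89510823e+00]), 'qd': array([-0.01571631, -0.1261279 , -0.15523096, -0.04406479, -0.10724372,
       -0.04534232]), 'joint_efforts': array([ 2.07490717e-03, -5.70954537e+01, -5.01940441e+01, -1.25782435e-04,
        8.12237238e-03,  7.83350856e-05]), 'tool_pos': array([182.11975932, 571.15057091, 230.30050317]), 'tcp_rot': array([-9.00998071e+01,  8.59663955e-03, -1.76899983e+01]), 'ft_force': array([-0.19075096,  0.27321769, -0.21804985]), 'wrist_torque': array([-0.01729801, -0.00013326, -0.02316569]), 'finger_gap': 85.05863785984315}
```

View pics/scene.png

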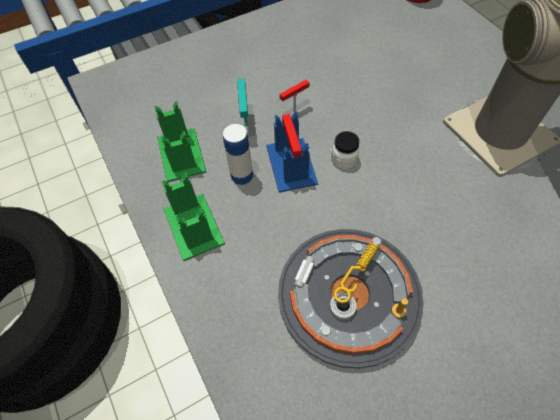

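View pics/top.png

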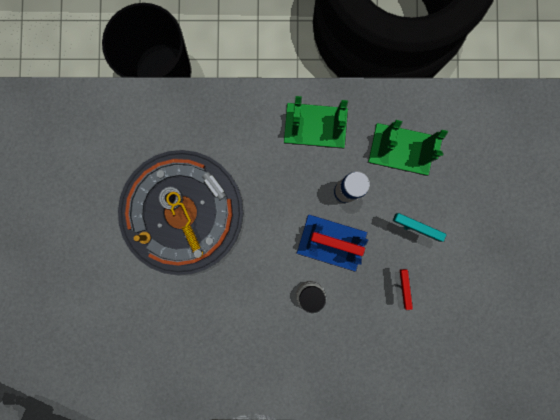

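Scene picture: candidates in the top view are the red bar in the blue stand (337,244), a smaller red T by itself (406,289) and a turquoise T (420,227). There is one blue stand (333,243) and two green ones (316,125) and (404,148). The puller is the red bar in the blue stand. The brake is at (181,212), the post at (143,238), and the eye near (172,198). Next, a close crop and first measurements.

```bash
python3 - <<'E'
from h import *
a,b=pickle.load(open('s0.pkl','rb'))
im=b['image'];h=cv2.cvtColor(im,cv2.COLOR_BGR2HSV)
def comps(m,mn=15):
    n,l,st,c=cv2.connectedComponentsWithStats(m.astype(np.uint8))
    for i in range(1,n):
        if st[i,4]>=mn: 
            pts=np.argwhere(l==i)[:,::-1].astype(np.float32)
            yield st[i],c[i],cv2.minAreaRect(pts)
for nm,s in (('scene',a),('top',b)):
  h=cv2.cvtColor(s['image'],cv2.COLOR_BGR2HSV);H,S,V=h[...,0],h[...,1],h[...,2]
  for cn,m,z in (('red',((H<5)|(H>175))&(S>180)&(V>90),129),('blue',(H>100)&(H<125)&(S>130)&(V>40),8),('yel',(H>18)&(H<32)&(S>150)&(V>110),69),('dark',(V<45)&(S<120),75)):
    for st,c,rc in comps(m,25):
      if nm=='scene' and cn in('blue','dark'):continue
      print(nm,cn,st[4],c.round(1),'rect',np.round(rc[0],1),np.round(rc[1],1),round(rc[2],1),'w',onz(s,*rc[0],z)[:2].round(1), [onz(s,*p,z)[:2].round(0).tolist() for p in cv2.boxPoints(rc)] if cn=='red' else '')
# brake outline
z=3
A=cv2.resize(im[145:280,112:250],None,fx=z*1.4,fy=z*1.4,interpolation=3)
B=cv2.resize(im[180:275,280:430],None,fx=z*1.1,fy=z*1.1,interpolation=3)
W=max(A.shape[1],B.shape[1]);C=np.zeros((600,800,3),np.uint8)
A=cv2.resize(im[150:275,115:245],(416,400),interpolation=3);B=cv2.resize(im[190:310,295:420],(380,365),interpolation=3)
C[:400,:416]=A;C[:365,420:800]=B
B=cv2.resize(a['image'][230:370,270:430],None,fx=1.4,fy=1.4);C[400:596,:224]=B
cv2.imwrite('pics/crop1.png',C)
E
```

```text
scene red 208 [294.2  89.7] rect [294.3  89.6] [ 6.9 31.4] 61.4 w [ 459.9 -297.4] [[500.0, -303.0], [415.0, -314.0], [419.0, -291.0], [503.0, -282.0]]
scene red 384 [291.4 135.2] rect [291.4 135.1] [43.3  9.4] 72.6 w [ 539.3 -174.9] [[532.0, -239.0], [509.0, -236.0], [546.0, -114.0], [568.0, -118.0]]
scene yel 525 [356.7 270.3] rect [355.7 272. ] [16.6 67.9] 32.5 w [583.4 159.9] 
scene yel 34 [404.  301.6] rect [404.  301.5] [5. 6.] 90.0 w [537.1 258.7] 
scene yel 99 [397.7 311.1] rect [398.2 310.8] [13.3 11.1] 33.7 w [558.3 267.8] 
top red 474 [337.7 243.7] rect [337.6 243.6] [53.6  9.1] 17.0 w [ 534.  -184.5] [[541.0, -127.0], [560.0, -133.0], [527.0, -242.0], [509.0, -236.0]]
top red 253 [406.2 289.2] rect [406.2 289. ] [40.3  6.3] 82.9 w [ 438.9 -329.5] [[480.0, -318.0], [482.0, -331.0], [398.0, -341.0], [396.0, -328.0]]
top blue 1825 [330.1 242. ] rect [332.6 242.7] [64.3 40.9] 17.1 w [ 532.7 -189. ] 
top yel 363 [184.4 221.9] rect [183.3 220.7] [63.2 14. ] 65.0 w [582.1 160.5] 
top yel 62 [145.2 237.2] rect [144.5 237.5] [11.  9.] 90.0 w [542.9 249. ] 
top yel 26 [136.2 237.7] rect [136.  237.5] [4.9 4.9] 45.0 w [542.8 268.5] 
top dark 9992 [393.4  36.3] rect [402.5  38.5] [ 77. 179.] 90.0 w [1006.1 -341.4] 
top dark 4232 [144.9  44.3] rect [146.  40.] [74. 88.] 90.0 w [1001.8  253.3] 
top dark 40 [337.4 195.8] rect [337.6 195. ] [19.2  6.6] 62.1 w [ 642.6 -191.9] 
top dark 32 [172.2 198.1] rect [172.5 198. ] [4.9 6.4] 45.0 w [633.6 184.7] 
top dark 533 [311.6 298.8] rect [311.5 298.5] [25. 25.] 90.0 w [ 408.7 -133.2] 
top dark 789 [ 32.1 407.8] rect [ 34.8 409.6] [68.6 23.4] 10.0 w [156.2 485.7]
```

View pics/crop1.png

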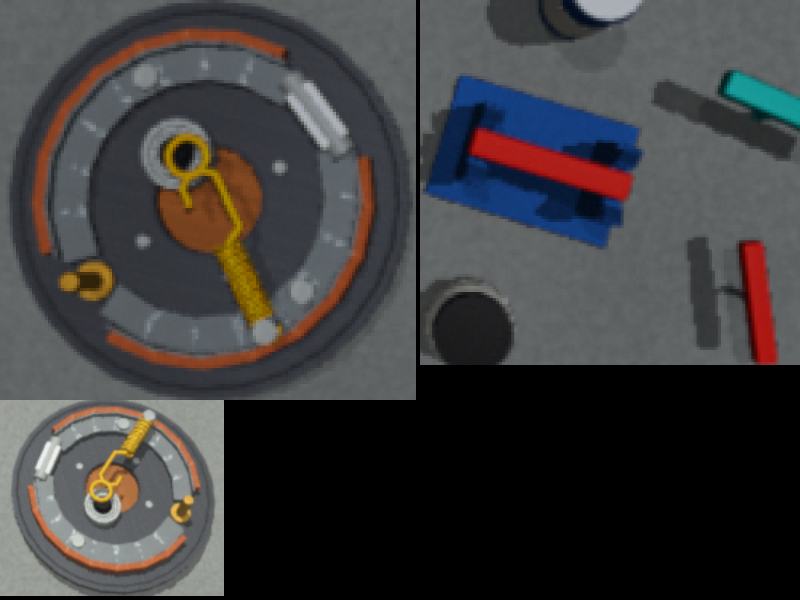

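Crop: the chosen bar (crop 550,163) is the larger red one and rests in the blue stand. The bearing lies right under the eye (186,155), so the ball has to stay above 48 mm. Pin head is at crop (264,331) and post top at (69,282).

```bash
cat >> h.py <<'E'
def tri(sa,pa,sb,pb):
    o1,d1=ray(sa,*pa);o2,d2=ray(sb,*pb);d1/=np.linalg.norm(d1);d2/=np.linalg.norm(d2)
    k=np.linalg.lstsq(np.c_[d1,-d2],o2-o1,rcond=None)[0]
    p,q=o1+k[0]*d1,o2+k[1]*d2;return ((p+q)/2).round(1),round(np.linalg.norm(p-q),1)
E
python3 - <<'E'
from h import *
a,b=pickle.load(open('s0.pkl','rb'))
P={'pin':((197.5,253.4),79,(377.,240.7)),'eye':((173.1,198.4),69,(342.9,294.3)),'post':((136.3,237.8),90,(404,301.6)),'can':((355.5,184.5),165,(235,132)),'jar':((312,298.5),75,(347,140)),'bear':((169.5,197.5),48,(343,305)),'bar':((337.6,243.6),129,(291.4,133.5))}
for k,(pb,z,pa) in P.items(): print(k,'top',onz(b,*pb,z)[:2].round(1),'scene',onz(a,*pa,z)[:2].round(1),'tri',tri(a,pa,b,pb))
# bar line angle from the long-edge midline in top view
pin,eye,post=[onz(b,*P[k][0],P[k][1])[:2] for k in('pin','eye','post')]
print('pin-post',np.linalg.norm(post-pin),'pin-eye',np.linalg.norm(eye-pin))
f=lambda v:np.degrees(np.arctan2(v[1],v[0]))
print('dir post',f(post-pin),'dir eye',f(eye-pin))
E
```

```text
pin top [508.1 124.7] scene [508.3 127.1] tri (array([507.4, 125.7,  75.8]), np.float64(1.2))
eye top [633.1 184.9] scene [632.1 186.4] tri (array([632.5, 185.7,  67.9]), np.float64(1.7))
post top [542.5 260.6] scene [545.7 262.5] tri (array([542.9, 262. ,  84.7]), np.float64(1.4))
can top [ 656.6 -216.3] scene [ 657.3 -218.5] tri (array([ 657.2, -216.5,  166.8]), np.float64(1.7))
jar top [ 408.7 -134.4] scene [ 407.7 -133.3] tri (array([ 408. , -134. ,   74.5]), np.float64(1.4))
bear top [636.8 198.8] scene [638.3 199.7] tri (array([637.3, 199.3,  45.5]), np.float64(0.7))
bar top [ 533.9 -184.5] scene [ 537. -179.] tri (array([ 533.5, -185.5,  120.5]), np.float64(0.5))
pin-post 140.1311601084376 pin-eye 138.75848285034752
dir post 75.79377270437226 dir eye 25.695713129829127
```

Call:
{"api": "move_arm", "payload": {"motion": "3.5 -7.5 0 0 0 -9;7 -15 0 0 0 -18;10.5 -22.6 0 0 0 -27;14 -30 0 0 0 -36;17.6 -37.8 0 0 0 -44.5;17.6 -37.8 0 0 0 -44.5;17.6 -37.8 0 0 0 -44.5;17.6 -37.8 0 0 0 -44.5;17.6 -37.8 0 0 0 -44.5;17.6 -37.8 0 0 0 -44.5", "fingers": 6}}

```text
time: 0.93
tool_pos: [358.3, 192.0, 231.1]
tcp_rot: [-90.0, 0.0, -62.2]
ft_force: [1.3, 0.3, 0.9]
finger_gap: 59.8
```

Call:
{"api": "move_arm", "payload": {"motion": "3.5 -7.5 0 0 0 -9;7 -15 0 0 0 -18;10.5 -22.6 0 0 0 -27;14 -30 0 0 0 -36;17.6 -37.8 0 0 0 -44.4;17.6 -37.8 0 0 0 -44.4;17.6 -37.8 0 0 0 -44.4;17.6 -37.8 0 0 0 -44.4;17.6 -37.8 0 0 0 -44.4;17.6 -37.8 0 0 0 -44.4"}}

```text
time: 1.77
tool_pos: [534.3, -186.0, 230.7]
tcp_rot: [-90.0, 0.0, -106.6]
ft_force: [0.1, 0.3, -0.3]
finger_gap: 60.2
```

```bash
python3 - <<'E'
from h import *
w=snap('wrist','w1.png');pickle.dump(w,open('w1.pkl','wb'))
st=readout.sense();print(st['time'],st['tool_pos'],st['tcp_rot'],st['joint_pos'])
h=cv2.cvtColor(w['image'],cv2.COLOR_BGR2HSV);H,S,V=h[...,0],h[...,1],h[...,2]
m=(((H<5)|(H>175))&(S>170)&(V>80)).astype(np.uint8)
n,l,s,c=cv2.connectedComponentsWithStats(m)
for i in range(1,n):
  if s[i,4]>200:
    rc=cv2.minAreaRect(np.argwhere(l==i)[:,::-1].astype(np.float32));print(s[i],rc,onz(w,*rc[0],129),[onz(w,*p,129)[:2].round(1).tolist() for p in cv2.boxPoints(rc)])
E
```

```text
1.8167 [ 535.6674718  -192.17038992  228.92712125] [ -90.04682882   -0.16743724 -106.79519381] [-24.78624945   2.80170556  90.46485176  -0.1725979   86.75655472
  -7.98118711]
[ 269  118   28  161 2613] ((282.5, 198.0), (160.0, 27.0), 90.0) [ 535.52935906 -179.10061529  129.        ] [[542.4, -126.0], [558.9, -130.9], [527.7, -239.5], [508.9, -233.9]]
[ 197  347   75   44 1517] ((234.60009765625, 368.3897399902344), (21.139867782592773, 76.83419036865234), 68.80594635009766) [ 459.6077053  -301.47491212  129.        ] [[428.4, -296.1], [490.3, -287.7], [490.6, -306.8], [427.5, -315.9]]
```

View pics/w1.png

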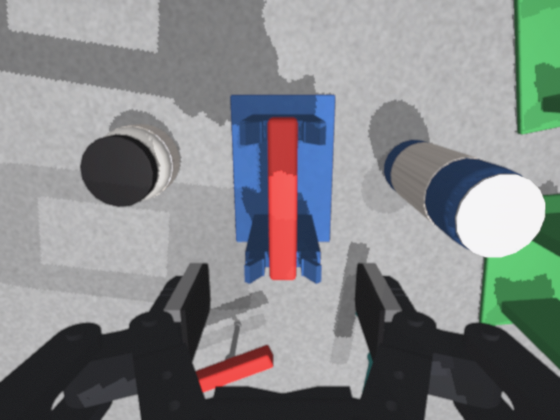

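Wrist view: the bar sits upright in the stand at (282,198), spray can top at (500,215) and jar at (120,170), both clear of the fingers. Bar centre comes out at about (534,-183), yaw -16.6°, matching the top view. Descending and gripping.

Call:
{"api": "move_arm", "payload": {"motion": "0 0 0 0 0 0;0 0.1 -2.5 0 0 0;0 0.1 -5 0 0 0;0 0.1 -8 0 0 0;0 0.1 -11 0 0 0;0 0.1 -13 0 0 0;0 0.1 -13.3 0 0 0;0 0.1 -13.3 0 0 0;0 0.1 -13.3 0 0 0;0 0.1 -13.3 0 0 0"}}

```text
time: 2.65
tool_pos: [535.5, -183.2, 100.7]
tcp_rot: [-89.8, -0.0, -106.6]
ft_force: [1.7, 0.1, -0.2]
finger_gap: 59.9
```

Call:
{"api": "move_arm", "payload": {"motion": "0 0 0 0 0 0;0 0 0 0 0 0;0 0 0 0 0 0;0 0 0 0 0 0;0 0 0 0 0 0;0 0 0 0 0 0;0 0 0 0 0 0;0 0 0 0 0 0;0 0 0 0 0 0;0 0 0 0 0 0", "fingers": 1, "squeeze": 80}}

```text
time: 3.48
tool_pos: [534.8, -183.2, 99.5]
tcp_rot: [-89.9, -0.0, -106.6]
ft_force: [-1.3, 1.2, 5.6]
finger_gap: 18.7
```

Call:
{"api": "move_arm", "payload": {"motion": "0 0 0.5 0 0 0;0 0 1 0 0 0;0 0 3 0 0 0;0 0 5 0 0 0;0 0 8 0 0 0;0 0 11 0 0 0;0 0 13.3 0 0 0;0 0 13.3 0 0 0;0 0 13.3 0 0 0;0 0 13.3 0 0 0"}}

```text
time: 4.32
tool_pos: [533.5, -182.6, 230.0]
tcp_rot: [-90.1, 0.0, -106.6]
ft_force: [-0.0, -1.3, -3.2]
finger_gap: 18.5
```

```bash
python3 - <<'E'
from h import *
st=readout.sense();print(st)
a=snap('scene');cv2.imwrite('pics/s2.png',cv2.resize(a['image'][20:220,200:420],(660,600)))
E
```

```text
{'time': 4.3167, 'joint_pos': array([-2.41027413e+01,  2.02025697e+00,  9.11538773e+01, -3.01226690e-05,
        8.69267829e+01, -7.50919602e+00]), 'qd': array([-0.01401164,  0.95348215,  1.362523  ,  0.06440909, -0.0173185 ,
       -0.06339764]), 'joint_efforts': array([ 1.37865447e-02, -5.52709687e+01, -5.33857584e+01, -1.80990020e-03,
       -2.19049951e-02, -1.13844260e-05]), 'tool_pos': array([ 533.46272713, -182.57000227,  230.02346622]), 'tcp_rot': array([-9.01000556e+01,  1.31585664e-02, -1.06593555e+02]), 'ft_force': array([-0.02197374, -1.31118473, -3.16149459]), 'wrist_torque': array([-0.01041682,  0.02063392, -0.00295722]), 'finger_gap': 18.528814021408422}
```

View pics/s2.png

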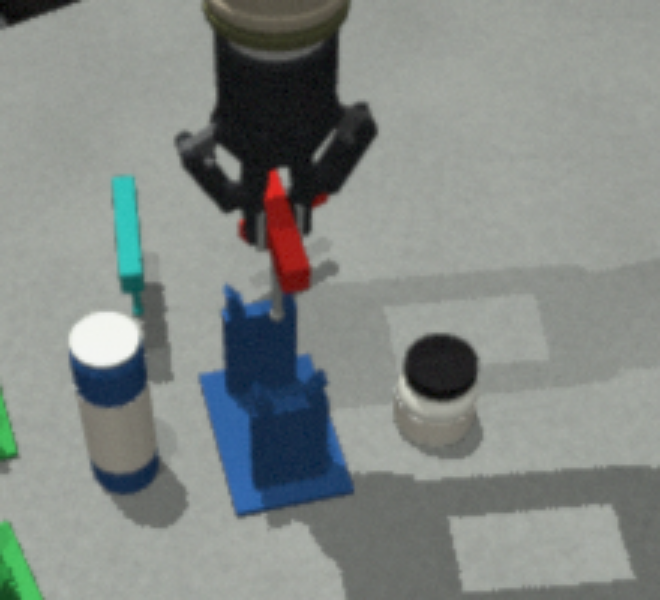

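Puller held upright by the middle of the bar (gap 18.5 mm), ball at crop (277,313); stand, can and jar are undisturbed. Moving above the eye with the jaw axis turned along the pin-post line (75.8°).

Call:
{"api": "move_arm", "payload": {"motion": "0.5 2 0 0 0 6;1.5 6 0 0 0 13;2.5 9.5 0 0 0 20;3.5 13 0 0 0 27;4.5 17 0 0 0 34;5.5 20.7 0 0 0 41;6.5 24.4 0 0 0 48;7.5 28 0 0 0 55;8.5 32 0 0 0 62;9.2 34.5 0 0 0 69"}}

```text
time: 5.2
tool_pos: [625.0, 165.9, 228.5]
tcp_rot: [-90.1, 0.2, -37.1]
ft_force: [-0.1, -0.9, -3.0]
finger_gap: 19.0
```

Call:
{"api": "move_arm", "payload": {"motion": "0.3 1.2 0 0 0 7;0.6 2.4 -0.5 0 0 14;0.6 2.4 -2 0 0 20;0.6 2.4 -3 0 0 23.4;0.6 2.4 -4 0 0 23.4;0.6 2.4 -4 0 0 23.4;0.6 2.4 -4 0 0 23.4;0.6 2.4 -4 0 0 23.4;0.6 2.4 -4 0 0 23.4;0.6 2.4 -4 0 0 23.4"}}

```text
time: 6.03
tool_pos: [632.6, 186.1, 192.4]
tcp_rot: [-90.0, -0.1, -14.2]
ft_force: [0.4, -0.0, -2.8]
finger_gap: 18.8
```

```bash
python3 - <<'E'
from h import *
st=readout.sense();print(st['time'],st['tool_pos'],st['tcp_rot'],st['ft_force'],st['joint_pos'])
a=snap('scene','s3.png');w=snap('wrist','w3.png');pickle.dump((a,w),open('s3.pkl','wb'))
C=np.zeros((420,800,3),np.uint8);C[:,:360]=cv2.resize(a['image'][200:340,280:400],(360,420));C[:330,360:]=cv2.resize(w['image'],(440,330))
cv2.imwrite('pics/c3.png',C)
t=st['tool_pos'];print(proj(a,t+[0,0,-77]),proj(w,t+[0,0,-77]),proj(a,[632.5,185.5,69]),proj(w,[632.5,185.5,69]))
E
```

```text
6.0333 [632.64352206 186.08892875 192.40727882] [-8.99563831e+01 -8.70686695e-02 -1.42457255e+01] [ 0.3795197  -0.04098057 -2.77175808] [ 1.19375919e+01  1.75906209e+01  7.77387631e+01  7.25943656e-04
  8.45732360e+01 -6.38167838e+01]
[344.94080876 285.53530943] [282.88564104 221.22892957] [342.4802748  293.99470898] [281.89641838 200.82418375]
```

View pics/c3.png

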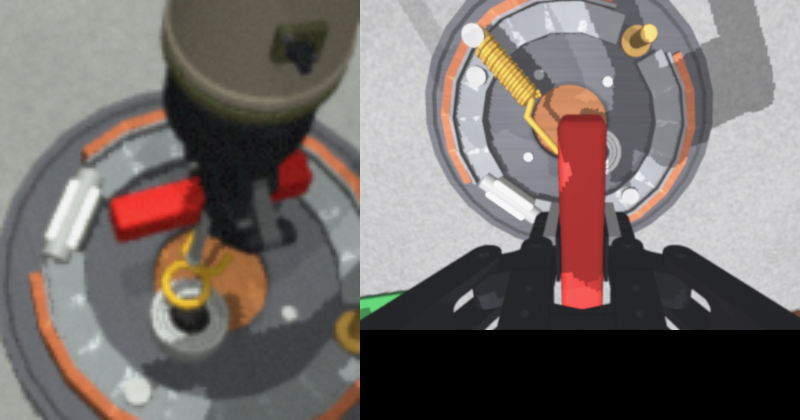

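Scene crop: ball at about (345,285) as predicted, eye ring at (342,295), also as predicted. So the ball is over the eye within 1–2 mm (clearance 5.5 mm). Descending.

Call:
{"api": "move_arm", "payload": {"motion": "0 0 -0.5 0 0 0;0 0 -1.2 0 0 0;0 0 -1.9 0 0 0;0 0 -2.6 0 0 0;0 0 -3.2 0 0 0;0 0 -3.8 0 0 0;0 0 -4.4 0 0 0;0 0 -5 0 0 0;0 0 -5.5 0 0 0;0 0 -5.5 0 0 0"}}

```text
time: 6.97
tool_pos: [631.3, 186.0, 134.6]
tcp_rot: [-90.1, 0.1, -14.2]
ft_force: [0.5, 0.1, -2.3]
finger_gap: 18.9
```

```bash
python3 - <<'E'
from h import *
st=readout.sense();print(st['time'],st['tool_pos'],st['tcp_rot'],st['ft_force'],st['wrist_torque'])
a=snap('scene');cv2.imwrite('pics/c4.png',cv2.resize(a['image'][230:340,280:420],(700,550),interpolation=3))
print(proj(a,st['tool_pos']+[0,0,-77]))
E
```

```text
6.9667 [631.26425258 186.00951557 134.55440896] [-90.05635979   0.1136479  -14.19195632] [ 0.53176942  0.12029012 -2.34557876] [-0.00927367  0.02051082 -0.02845508]
[342.59050264 295.94736517]
```

View pics/c4.png

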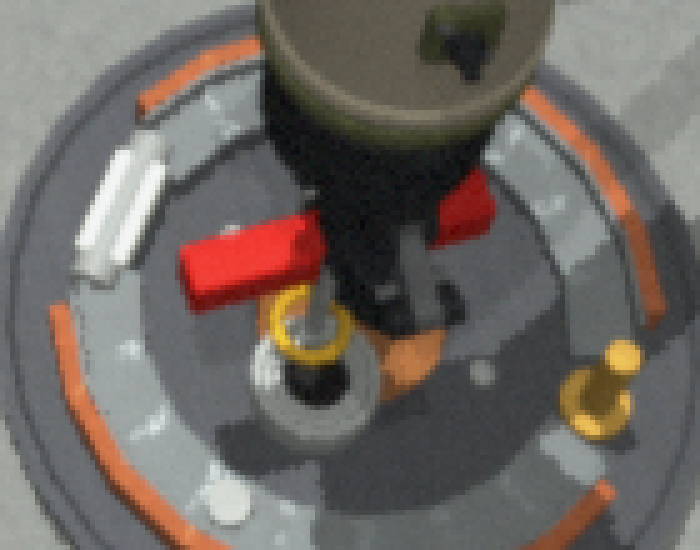

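The shank now passes through the eye ring (312,325), with the ball below the wire, centre near z 57.5, and no contact force. Next I stretch it on a curve out to ball radius 199.5 mm (eye about 192.5), stopping short of the post.

Call:
{"api": "move_arm", "payload": {"motion": "1.05 0.57 0.1 0 0 0;1.43 2 0.1 0 0 0;1.66 3.5 0.1 0 0 0;1.75 5.07 0.1 0 0 0;1.54 6.57 0.1 0 0 0;1.05 7.95 0.1 0 0 0;0.36 9.23 0.1 0 0 0;-0.7 10.13 0.1 0 0 0;-1.56 10.72 0.1 0 0 0;-1.56 10.72 0.1 0 0 0"}}

```text
time: 7.85
tool_pos: [613.5, 294.3, 136.4]
tcp_rot: [-90.2, 0.2, -14.1]
ft_force: [-4.7, -7.6, -1.7]
finger_gap: 19.0
```

```bash
python3 - <<'E'
from h import *
a=snap('scene');a=snap('scene');a=snap('scene');st=readout.sense();print(st['time'],st['tool_pos'],st['tcp_rot'],st['ft_force'],st['wrist_torque'],st['finger_gap'])
w=snap('wrist');pickle.dump((a,w),open('s5.pkl','wb'))
C=np.zeros((480,800,3),np.uint8);C[:480,:400]=cv2.resize(a['image'][230:350,310:410],(400,480),interpolation=3);C[:300,400:]=cv2.resize(w['image'],(400,300))
cv2.imwrite('pics/c5.png',C)
v=st['tool_pos'][:2]-[508,125.5];print(np.linalg.norm(v),np.degrees(np.arctan2(v[1],v[0])))
E
```

```text
8.0 [614.88292313 292.9350533  136.5563932 ] [-90.21243156   0.12193655 -14.14344064] [-4.77252019 -7.25623562 -1.77242298] [-1.75418011  1.00120294  0.05930589] 19.08507395917214
198.64152719948055 57.44769044728349
```

View pics/c5.png

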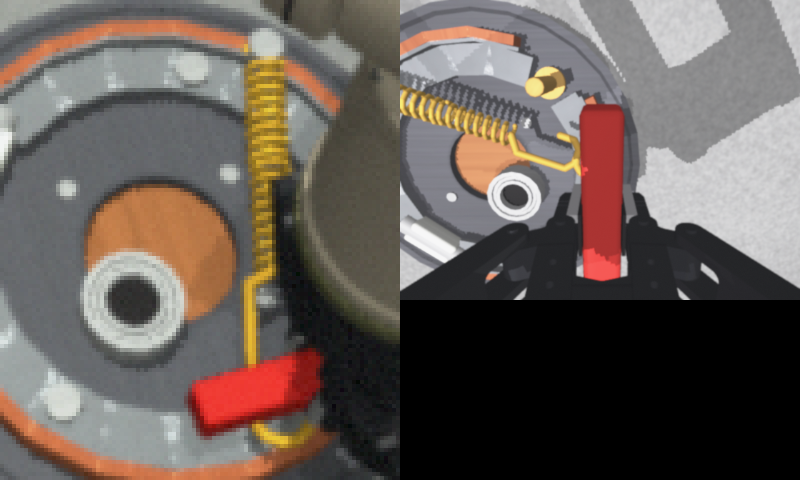

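Stretched: the bearing is undisturbed, and the wrist view shows hook and post (545,80) clear. Force 8.7 N means eye radius of about 190.5 mm. Swinging onto the post line with 2 mm more stretch.

Call:
{"api": "move_arm", "payload": {"motion": "-0.5 0.5 0 0 0 0;-1.1 0.89 0 0 0 0;-2.35 1.53 0 0 0 0;-3.65 2.08 0 0 0 0;-4.64 2.43 0 0 0 0;-5.32 2.64 0 0 0 0;-5.89 2.8 0 0 0 0;-5.89 2.8 0 0 0 0;-5.89 2.8 0 0 0 0;-5.89 2.8 0 0 0 0"}}

```text
time: 8.88
tool_pos: [556.7, 320.2, 136.8]
tcp_rot: [-90.2, 0.0, -14.2]
ft_force: [-2.5, -8.9, -2.8]
finger_gap: 18.7
```

```bash
python3 - <<'E'
from h import *
st=readout.sense();print(st['time'],st['tool_pos'],st['tcp_rot'],st['ft_force'],st['wrist_torque'],st['finger_gap'])
w=snap('wrist');pickle.dump(w,open('s6.pkl','wb'))
cv2.imwrite('pics/c6.png',cv2.resize(w['image'][60:300,100:420],(800,600),interpolation=3))
v=st['tool_pos'][:2]-[508,125.5];print(np.linalg.norm(v),np.degrees(np.arctan2(v[1],v[0])))
E
```

```text
8.8833 [556.74434855 320.23804257 136.80178074] [-9.02202876e+01  3.43615023e-02 -1.41754460e+01] [-2.47255593 -8.858603   -2.78164012] [-2.11718933  0.64287001  0.02297853] 18.654019000155547
200.7459009327132 75.94718785359919
```

View pics/c6.png

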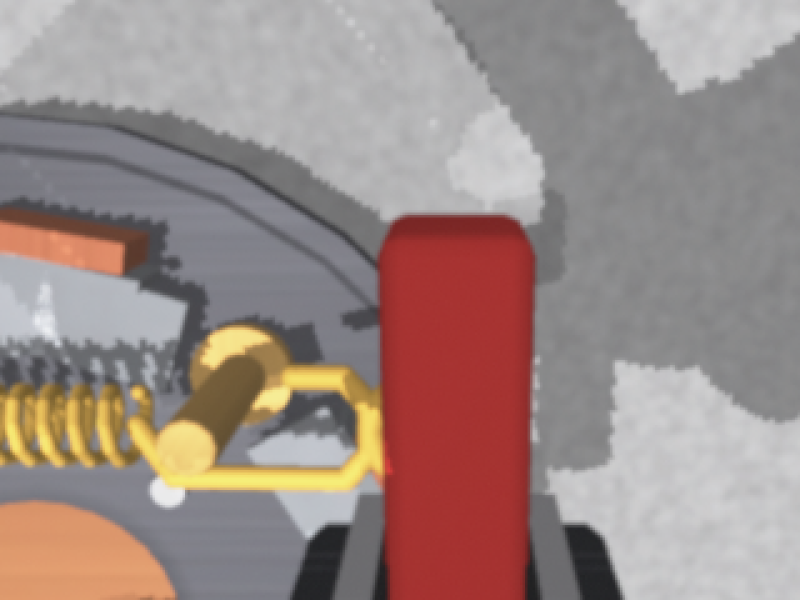

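The post at wire height (~207,422) lies centred in the gap between tip (285,378) and coil (140,425), against the shank at row 478. Slackening along the line.

Call:
{"api": "move_arm", "payload": {"motion": "-0.12 -0.5 0 0 0 0;-0.25 -1 0 0 0 0;-0.37 -1.5 0 0 0 0;-0.5 -2 0 0 0 0;-0.62 -2.5 0 0 0 0;-0.72 -2.9 0 0 0 0;-0.8 -3.2 0 0 0 0;-0.89 -3.55 0 0 0 0;-0.89 -3.55 0 0 0 0;-0.89 -3.55 0 0 0 0"}}

```text
time: 9.77
tool_pos: [548.9, 286.5, 137.8]
tcp_rot: [-89.9, -0.0, -14.2]
ft_force: [0.1, 0.4, -3.3]
finger_gap: 18.8
```

```bash
python3 - <<'E'
from h import *
w=snap('wrist');a=snap('scene');st=readout.sense();print(st['time'],st['tool_pos'],st['tcp_rot'],st['ft_force'],st['wrist_torque'],st['finger_gap'])
C=np.zeros((400,800,3),np.uint8);C[:,:400]=cv2.resize(w['image'][60:300,100:340],(400,400),interpolation=3);C[:,400:]=cv2.resize(a['image'][230:350,320:440],(400,400),interpolation=3)
cv2.imwrite('pics/c7.png',C)
v=st['tool_pos'][:2]-[508,125.5];print(np.linalg.norm(v),np.degrees(np.arctan2(v[1],v[0])))
E
```

```text
9.8667 [548.82989742 286.40618242 137.61143337] [-8.99627610e+01 -2.84066488e-02 -1.41758783e+01] [ 0.25853054  0.23292945 -1.65180727] [0.00128909 0.0220194  0.05429632] 18.699805223914975
166.00566274405782 75.76173075544926
```

View pics/c7.png

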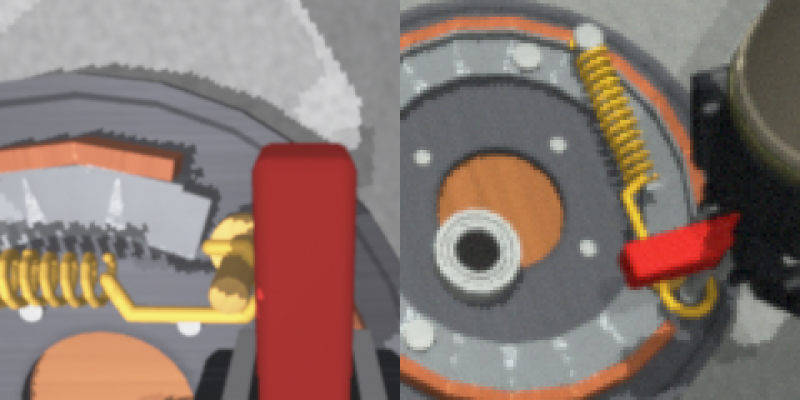

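Lateral force dropped to ~0: the hook bears on the post (wrist 228,270). The shank stands loose in the eye (scene 690,297), so lifting straight out.

Call:
{"api": "move_arm", "payload": {"motion": "-0.04 -0.15 0 0 0 0;-0.04 -0.15 0.5 0 0 0;-0.04 -0.15 1 0 0 0;-0.04 -0.15 1.5 0 0 0;-0.04 -0.15 2.2 0 0 0;-0.04 -0.15 3.5 0 0 0;-0.04 -0.15 5.5 0 0 0;-0.04 -0.15 8 0 0 0;-0.04 -0.15 9.4 0 0 0;-0.04 -0.15 9.4 0 0 0"}}

```text
time: 10.7
tool_pos: [550.6, 285.4, 237.3]
tcp_rot: [-89.7, -0.4, -14.2]
ft_force: [0.4, 1.1, -1.0]
finger_gap: 18.9
```

```bash
python3 - <<'E'
from h import *
w=snap('wrist');a=snap('scene');st=readout.sense();print(st['time'],st['tool_pos'],st['tcp_rot'],st['ft_force'],st['wrist_torque'],st['finger_gap'])
C=np.zeros((400,800,3),np.uint8);C[:,:400]=cv2.resize(w['image'][60:300,100:340],(400,400),interpolation=3);C[:,400:]=cv2.resize(a['image'][230:350,320:440],(400,400),interpolation=3)
cv2.imwrite('pics/c8.png',C)
E
```

```text
10.8 [548.75984794 284.58762425 232.09081148] [-8.99314228e+01 -8.85156079e-02 -1.41920454e+01] [-0.29661725 -0.59850531 -1.71476935] [-0.00649824  0.01823908 -0.02280978] 18.788703565267596
```

View pics/c8.png

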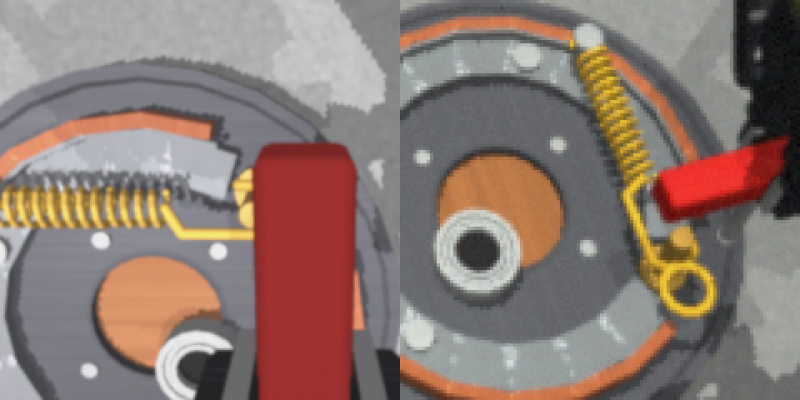

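Eye is free at (688,290), the spring stretched and hooked on the post (683,240); the puller is out and the bearing unmoved. Returning to the stand by the same pose as the pick.

Call:
{"api": "move_arm", "payload": {"motion": "0 -1 0 0 0 -3;0 -3.5 0 0 0 -9;0 -7 0 0 0 -15;-0.2 -10.7 0 0 0 -22;-0.4 -14.4 0 0 0 -29;-0.6 -18 0 0 0 -36;-0.8 -21.8 0 0 0 -43;-1 -25.5 0 0 0 -50;-1.2 -29 0 0 0 -57;-1.42 -32 0 0 0 -64"}}

```text
time: 11.63
tool_pos: [532.6, -37.8, 229.1]
tcp_rot: [-90.2, 0.0, -78.6]
ft_force: [0.3, -0.6, -1.8]
finger_gap: 18.8
```

Call:
{"api": "move_arm", "payload": {"motion": "0 -3.5 0 0 0 -7;0 -7 0 0 0 -14;0 -10 0 0 0 -21;0 -12.5 0 0 0 -26;0 -14 0 0 0 -28.4;0 -14.72 0 0 0 -28.4;0 -14.72 0 0 0 -28.4;0 -14.72 0 0 0 -28.4;0 -14.72 0 0 0 -28.4;0 -14.72 0 0 0 -28.4"}}

```text
time: 12.47
tool_pos: [534.3, -181.4, 231.3]
tcp_rot: [-90.0, 0.0, -106.4]
ft_force: [-0.2, 0.0, -2.0]
finger_gap: 18.9
```

```bash
python3 - <<'E'
from h import *
w=snap('wrist','w9.png');a=snap('scene','s9.png');st=readout.sense();print(st['time'],st['tool_pos'],st['tcp_rot'],st['ft_force'],st['wrist_torque'],st['finger_gap'])
# ball check in scene: bright low-saturation blob near predicted
p=proj(a,st['tool_pos']+[0,0,-77]);print('ball pred',p)
h=cv2.cvtColor(w['image'],cv2.COLOR_BGR2HSV);H,S,V=h[...,0],h[...,1],h[...,2]
m=((H>100)&(H<125)&(S>130)&(V>40)).astype(np.uint8);n,l,s,c=cv2.connectedComponentsWithStats(m)
for i in range(1,n):
  if s[i,4]>500: print('blue',s[i])
w1=pickle.load(open('w1.pkl','rb'));h=cv2.cvtColor(w1['image'],cv2.COLOR_BGR2HSV);H,S,V=h[...,0],h[...,1],h[...,2]
m=((H>100)&(H<125)&(S>130)&(V>40)).astype(np.uint8);n,l,s,c=cv2.connectedComponentsWithStats(m)
for i in range(1,n):
  if s[i,4]>500: print('blue before',s[i])
u,v=p.round().astype(int);print(a['image'][v-4:v+8:2,u-6:u+7:2].mean(2).round().astype(int))
E
```

```text
12.5667 [ 534.32168932 -181.6972872   231.4225118 ] [-8.99879986e+01  9.28216995e-03 -1.06469501e+02] [ 0.16848312  0.58442938 -2.41910271] [ 0.02772339 -0.04901853 -0.00262116] 18.98193305118327
ball pred [291.79354369 124.74456686]
blue [ 233  100  103  157 7810]
blue [ 427  167   86   82 2560]
blue before [  231    95   103   187 11692]
blue before [ 426  160   86   83 2537]
[[ 94  94  83  84  54  47  83]
 [ 99  87 104  86  57  44  65]
 [ 59  46 104 109  59  43  60]
 [ 44  44  45  55  41  42  66]
 [ 44  44  46  41  46  43  61]
 [ 41  44  43  43  44  41  58]]
```

Call:
{"api": "move_arm", "payload": {"motion": "0 -0.16 0 0 0 -0.1;0 -0.16 -2 0 0 -0.1;0 -0.16 -4 0 0 -0.1;0 -0.16 -6 0 0 -0.1;0 -0.16 -8 0 0 -0.1;0 -0.16 -9.5 0 0 -0.1;0 -0.16 -10.7 0 0 -0.1;0 -0.16 -11.7 0 0 -0.1;0 -0.16 -12.5 0 0 -0.1;0 -0.16 -12.5 0 0 -0.1"}}

```text
time: 13.4
tool_pos: [533.3, -184.0, 104.6]
tcp_rot: [-90.1, 0.0, -106.7]
ft_force: [0.4, 0.1, -2.2]
finger_gap: 18.8
```

Call:
{"api": "move_arm", "payload": {"motion": "0 0 -0.2 0 0 0;0 0 -0.4 0 0 0;0 0 -0.6 0 0 0;0 0 -0.6 0 0 0;0 0 -0.6 0 0 0;0 0 -0.6 0 0 0;0 0 -0.6 0 0 0"}}

```text
time: 13.98
tool_pos: [534.2, -184.5, 100.6]
tcp_rot: [-90.0, -0.0, -106.7]
ft_force: [-1.0, 0.6, -1.2]
finger_gap: 19.0
```

```bash
python3 - <<'E'
from h import *
st=readout.sense();print(st['time'],st['tool_pos'],st['tcp_rot'],st['ft_force'],st['wrist_torque'],st['finger_gap'])
a=snap('scene');p=st['tool_pos']
h=cv2.cvtColor(a['image'],cv2.COLOR_BGR2HSV);H,S,V=h[...,0],h[...,1],h[...,2]
m=(((H<5)|(H>175))&(S>180)&(V>90)).astype(np.uint8);m[:,:270]=0;n,l,s,c=cv2.connectedComponentsWithStats(m)
for i in range(1,n):
  if s[i,4]>30:print(s[i],c[i])
s0=pickle.load(open('s0.pkl','rb'))[0]
h=cv2.cvtColor(s0['image'],cv2.COLOR_BGR2HSV);H,S,V=h[...,0],h[...,1],h[...,2]
m=(((H<5)|(H>175))&(S>180)&(V>90)).astype(np.uint8);n,l,s,c=cv2.connectedComponentsWithStats(m)
for i in range(1,n):
  if s[i,4]>30:print('before',s[i],c[i])
E
```

```text
13.9833 [ 534.24051516 -184.51366274  100.59299144] [-8.99730295e+01 -3.08497277e-03 -1.06693519e+02] [-0.97955319  0.55037128 -1.18996902] [ 0.05469081 -0.04193318  0.03204464] 19.044574357263162
[288 121  13  35 262] [293.51908397 139.78244275]
before [280  80  29  20 208] [294.1875      89.66826923]
before [283 114  18  43 384] [291.4375     135.22135417]
```

Call:
{"api": "move_arm", "payload": {"motion": "0 0 -0.05 0 0 0;0 0 -0.1 0 0 0;0 0 -0.12 0 0 0;0 0 -0.12 0 0 0;0 0 -0.12 0 0 0"}}

```text
time: 14.45
tool_pos: [534.2, -184.5, 99.5]
tcp_rot: [-90.0, -0.0, -106.7]
ft_force: [-2.9, 0.7, 2.6]
finger_gap: 18.3
```

Call:
{"api": "move_arm", "payload": {"motion": "0 0 0 0 0 0;0 0 0 0 0 0;0 0 0 0 0 0;0 0 0 0 0 0;0 0 0 0 0 0;0 0 0 0 0 0;0 0 0 0 0 0;0 0 0 0 0 0", "fingers": 5.5}}

```text
time: 15.12
tool_pos: [534.1, -184.4, 99.1]
tcp_rot: [-90.0, 0.0, -106.7]
ft_force: [-0.1, 0.0, -0.0]
finger_gap: 55.2
```

Call:
{"api": "move_arm", "payload": {"motion": "0 0 0.5 0 0 0;0 0 1.5 0 0 0;0 0 3 0 0 0;0 0 5 0 0 0;0 0 8 0 0 0;0 0 11 0 0 0;0 0 14 0 0 0;-2 0 17 0 0 0;-5 2 18 0 0 0;-8 4 18 0 0 0"}}

```text
time: 15.95
tool_pos: [455.0, -145.3, 284.3]
tcp_rot: [-89.6, -0.1, -106.8]
ft_force: [-0.3, 0.5, 0.7]
finger_gap: 54.8
```

```bash
python3 - <<'E'
from h import *
st=readout.sense();print(st['time'],st['tool_pos'],st['ft_force'],st['finger_gap'])
a=snap('scene');b=snap('top');w=snap('wrist')
C=np.zeros((600,800,3),np.uint8);C[:300,:400]=cv2.resize(a['image'][70:370:1,200:440],(400,500))[:300];C[:300,400:]=cv2.resize(a['image'][70:220,220:420],(400,300),interpolation=3)
C[:300,:400]=cv2.resize(a['image'][220:370,250:450],(400,300),interpolation=3)
C[300:,:400]=cv2.resize(w['image'],(400,300));C[300:,400:]=cv2.resize(b['image'],(400,300))
cv2.imwrite('pics/end.png',C)
h=cv2.cvtColor(a['image'],cv2.COLOR_BGR2HSV);H,S,V=h[...,0],h[...,1],h[...,2]
m=(((H<5)|(H>175))&(S>180)&(V>90)).astype(np.uint8);n,l,s,c=cv2.connectedComponentsWithStats(m)
for i in range(1,n):
  if s[i,4]>30:print(s[i],c[i])
E
```

```text
15.95 [ 454.97662598 -145.28226279  284.30135158] [-0.25638447  0.51088278  0.72227045] 54.7746464144742
[280  80  29  20 206] [294.16504854  89.60679612]
[283 114  18  43 386] [291.56476684 134.74093264]
```

View pics/end.png

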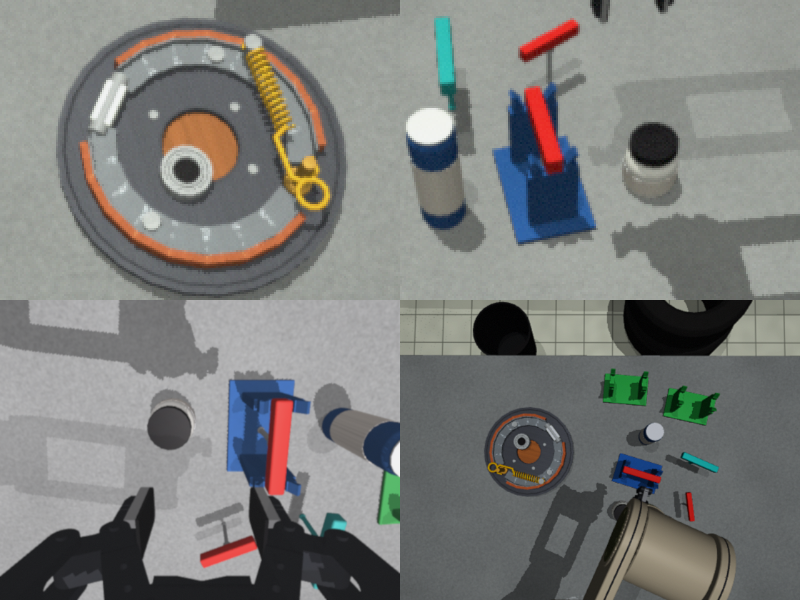

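The final picture shows the spring stretched and hooked on the post (310,165), the puller hanging in the blue stand (545,130) at its starting pixels, and the can, jar and bearing in place. The gripper is clear, so I'll let it settle and hand in.

Call:
{"api": "move_arm", "payload": {"motion": "0 0 0 0 0 0;0 0 0 0 0 0;0 0 0 0 0 0;0 0 0 0 0 0;0 0 0 0 0 0"}}

```text
time: 16.52
tool_pos: [454.4, -144.7, 278.8]
tcp_rot: [-90.0, 0.0, -106.7]
ft_force: [0.6, 0.1, -0.3]
finger_gap: 55.2
```

```bash
python3 -c "
from h import *
print(r.hand_in())"
```

```text
the job is handed in; nothing more can be done
None
```

The job is done and handed in at about 16.5 s of the 64 s limit. The yellow spring is stretched and hooked on the brass post, and the red puller hangs back in the blue stand. I worked the spring only with the puller: ball in the eye, stretched to about 192 mm, swung over the post, slackened, lifted out.

**Last checks:**
- **Spring:** the side force on the tool fell from about 9 N to about 0 once the hook caught. The final picture shows the hook still round the post with the eye free.
- **Puller:** its bar is within 0.5 pixel of where it started in the scene camera.
- **Other objects:** the spray can, grease jar and bearing look unmoved, judged by eye.
- **Arm:** the gripper is clear of everything.

**Disagreements:** when I came back over the stand, the arm stood about 1.7 mm off its commanded position along the bar. I corrected this before lowering the puller. No check failed.

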